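Lock the punch die: turn the slotted disc, push the bar through

ROBOT

A 7-joint arm with a two-finger parallel gripper is mounted at the origin on the work surface. World frame = base frame: x ahead of the robot, y to its left, z up, the work surface at z = 0. Lengths are in m, angles in rad, forces in N, time in s.
With the tool pointing down it reaches from about 0.425 to 0.925 m from the base axis. Payload 6.8 kg.
Tool frame: the origin (TCP) lies between the finger pads; the fingertips stand 14 mm ahead of it and the grasp point (between the pads) lies 5 mm behind it; z points along the fingers, y is the direction in which the jaws open and shut (so a half turn about z gives the same grasp; the last joint's range is limited). The gripper opens to 85 mm and grips with 20 to 120 N. Pads are 22 mm wide; open, the fingers measure 114 mm over their backs; the gripper's body (76 mm by 85 mm) begins 54 mm behind the grasp point. The pads swing forward as they close: fully open they stand 13 mm farther back than shut.
Start: joints at [-1.326, 0.477, 0.022, 1.555, -0.011, 1.109, -0.083], TCP at [0.233, 0.633, 0.207] pointing down, gripper open.
Joint ranges: [-2.96, 2.96], [-0.34, 2.1], [-1.41, 1.46], [0.24, 2.44], [-1.37, 4.51], [0.17, 1.92], [-2.96, 2.96]. Speed limits (rad/s): [2.39, 2.39, 3.14, 3.14, 3.14, 3.14, 3.14].

INTERFACE

Orientations are given as a unit quaternion [w, x, y, z].
In Python, from station import bot gives the robot as it stands.
- The arm moves only by the shell command python3 -m crank 'ROWS' [FORCE]. ROWS is JSON, a list of rows, each a list of 3 entries, a list of its own where there are three numbers: the shift along the tool's x, y, z in m, then the turn, a rotation vector about the tool's x, y, z in degrees, then the finger opening in m, from 0 to 0.0854. A call has 1 to 10 rows; each row shifts and turns the commanded pose from where the row before left it, along the tool's axes as they then stand; what a row does not reach is not made up. A row lasts 1/8 s, in which the tool goes at most 62.5 mm and 10.7 degrees, less where a joint would pass 70% of its speed; a pose out of reach is approached as far as the arm can. A call is refused whole if a number of a shift passes 0.0625 or a number of a turn 10.7, either way. A call with a gripper value outside its range is refused whole. The fingers move at their own pace and stop on an object; FORCE is the grip in N (left out, the last holds). Time passes only in rows, so rows that do not move let the fingers close. It gives the time, the measured TCP pose, the force and the opening at its end, in the units of the state.
- bot.get_obs(): the state, without advancing time (a new reading comes with each control period).
- bot.read_camera(name): name is "scene" or "top" or "wrist"; returns (picture, depth): 480x640x3 uint8, red, green, blue; 480x640 float32, m along the optical axis (not along the pixel's ray), 0 where there is no reading.
- bot.calibration(name): a dict with "fx", "fy", "cx", "cy" (pixels), "extrinsics" (4x4, takes a point from camera to world coordinates). Camera axes: x right, y down, z forward; pixel columns grow to the right and rows downward; lengths in m; the calibration is good to about 2 mm. A picture is of the moment at which its call begins: read the wrist's pose just before it. calibration takes no time and is no camera call; for the wrist camera it gives the pose at the moment of the call.
- bot.hand_in(): hands the job in, once; it reports no verdict.
The state is a dict: "t": time; "q": joint angles; "joint_vel": joint speeds; "joint_torque": joint torques, N m; "eef_pos": TCP position; "tool_rot": TCP orientation; "contact_force": force on the tool from outside, world axes, zero at the start; "torque": the same for the moment, N m; "gripper_width": opening from 0.0 (shut) to 1.0 (fully open).
Only numpy, scipy, OpenCV 4.12 (cv2) and the standard library are available. Lean on these libraries where they do the work, as an engineer would, in place of code of your own. Each camera call takes 0.05 s, during which the arm holds its last target.

TASK

Lock the die of the desk punch; nothing needs gripping. Turn the slotted disc by pushing on its lug until its slot lines up with the locking bar, then push the bar by its upright tab through the slot and into the keeper, fully home with the tab against the guide block. Do not lift the bar, and leave the tape roll, glue bottle and stapler where they stand.

Things in the scene. Friction and masses are not known exactly. Their poses are not given: they have to be found in the camera images.
- punch: Desk punch, fixed: flat grey base 170 (x) x 340 (y) x 34 mm high. Origin at counter height, 70 mm from its -x edge, 100 mm from its +x edge, midway in y; z up; yaw varies by 0.45 rad either way. The lock lies along its line x = 0: from -y to +y an open channel, guide block, disc (centre y = 80 mm), keeper. A dark die cartridge, x 62 to 94 mm, top 56 mm above the counter, runs along the +x side.
- guide_face (a point): On the punch, at its x = 0, y = 0: upper edge of the guide block's face that the tab meets. The block is a steel tunnel 39 mm wide, y 0 to 36 mm, top 58 mm above the counter. The open channel before it (y -155 to -5 mm) is 33 mm wide over its walls, whose tops are 46 mm above the counter.
- keeper (a point): Middle of the top of the keeper: a steel tunnel on the punch, 40 mm wide, y 125 to 151 mm in the punch's frame, top 58 mm above the counter, which takes the bar's nose.
- disc (a joint): Angle of the slotted disc, rad, growing anticlockwise seen from above: direction of the lug from the disc's centre, from the punch's +x axis. The slot is square to that, so it lines up with the bar at 0 and at pi; either will do. Starts at 0.6 to 2.54; turns from -0.3 to 3.44. Plain friction holds it (about 3 N at the lug moves it); no click stop.
- disc_center (a point): Centre of the slotted disc on its top face, 53 mm above the counter. Flat steel disc of 76 mm diameter, vertical axis, with an open groove 17 mm wide right across its top, 16 mm deep. Its own x axis points to the lug, its y runs along the slot.
- lug_top (a point): Centre of the top of the disc's lug, 87 mm above the counter: an upright round pin of 12 mm diameter, 34 mm tall above the disc's top face, 28 mm from the disc's centre, on one half of the disc.
- bar: Steel locking bar, loose in the channel: 12 x 12 mm, 154 mm long along its y (the punch's y), about 0.2 kg, tapered nose at the +y end, upright tab at the -y end. Origin mid underside, 38 mm above the counter. It slides to the punch's +y with 1 to 2 N. An out-of-line disc blocks it; if only a few degrees off, the nose pulls the disc straight.
- bar_tab (a point): Middle of the face of the bar's tab that is to be pushed (it faces the punch's -y), 70 mm above the counter. The tab is 30 mm wide (x), 8 mm thick (y) and stands from 50 to 84 mm above the counter. In the punch's frame this point starts at y = -138 to -118 mm and is at y = -8 mm when the bar is fully home (tab against the guide block).
- bar_nose (a point): Tip of the bar's nose, mid height, 44 mm above the counter, 154 mm ahead of the tab's pushed face. At home it lies in the keeper, at y = 146 mm in the punch's frame.
- tape: Bystander, loose: cardboard-brown ring of tape lying flat, 90 mm diameter, 24 mm high; origin at the centre of its underside. It stands beyond one end of the punch in y (either), the stapler beyond the other.
- glue: Bystander, loose: white glue bottle, 42 mm diameter, 95 mm tall, upright, behind the punch's +x side; origin at the centre of its underside.
- stapler: Bystander, loose: black and grey stapler, 130 x 34 mm, 58 mm high, long axis along its x; origin at the centre of its underside.
Mind the look-alikes: they are no part of the job. Several things have the shape of the bar; the one meant has the colours described above.

How it is judged:
By the outcome, as a careful person would: the job done as asked, in the order asked, and still so for the second after the job is handed in, with the robot touching nothing.
It also fails if it takes over 51 s, if anything falls off the work surface, if the arm or the gripper's body presses on something with over 40 N, if the wrist force passes 120 N, or if a joint passes its speed limit or range.

## Working session

There is one attempt and no reset: what is moved stays moved. The work goes in short steps, Python scripts to look and compute and a shell command to move; the robot and the scene stay as the last step left them, time stands still between calls to the robot, and variables do not carry over. Pictures are saved under pics/ and viewed, and the job is handed in when it is done.

```bash
ls; mkdir -p pics
python3 - <<'E'
from station import bot
import cv2,numpy as np
o=bot.get_obs()
for k,v in o.items(): print(k,np.round(v,3))
for n in("scene","top"):
    im,d=bot.read_camera(n); cv2.imwrite(f"pics/{n}0.png",im[:,:,::-1]); np.savez(f"{n}0.npz",im=im,d=d)
    c=bot.calibration(n); print(n,c["fx"],c["cx"],c["cy"],np.round(c["extrinsics"],3).tolist())
E
```

```text
pics
t 0.0
q [-1.326  0.478  0.022  1.556 -0.011  1.109 -0.083]
joint_vel [-0.001  0.001  0.    -0.001 -0.     0.002  0.001]
joint_torque [-1.0000e-03 -5.9643e+01  1.6070e+00 -2.8121e+01  1.2000e-02  9.0000e-03
 -0.0000e+00]
eef_pos [0.233 0.633 0.206]
tool_rot [-0.     0.175  0.984 -0.001]
contact_force [-0.55  -0.263 -0.034]
torque [-0.023 -0.027 -0.032]
gripper_width 0.998
scene 598.1439470937025 327.2891837457092 241.36254379836106 [[-0.745, 0.487, -0.455, 1.221], [0.667, 0.529, -0.526, 0.755], [-0.016, -0.695, -0.719, 1.075], [0.0, 0.0, 0.0, 1.0]]
top 549.0292145363287 316.48257047304077 243.20973889515898 [[-0.026, -0.982, 0.188, 0.37], [-0.999, 0.03, 0.018, 0.021], [-0.023, -0.187, -0.982, 1.194], [0.0, 0.0, 0.0, 1.0]]
```

View pics/scene0.png

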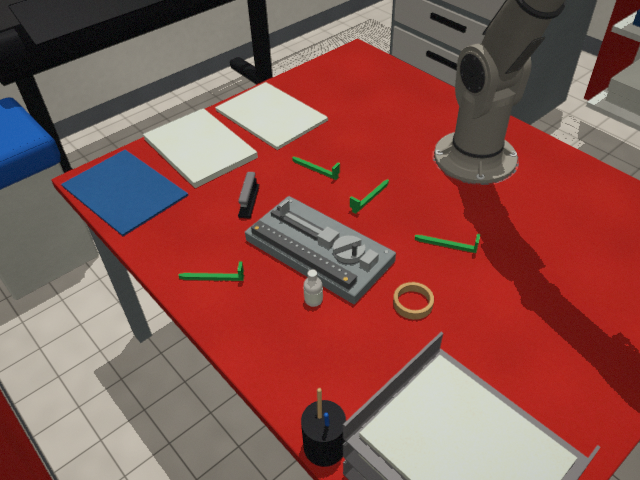

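View pics/top0.png

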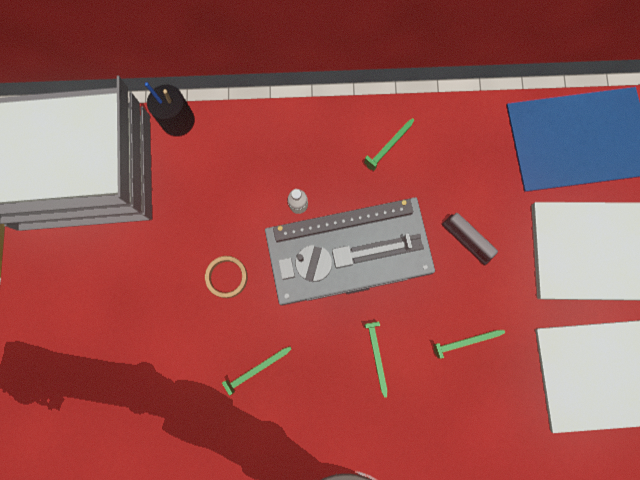

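Run:
```python
import cv2,numpy as np
im=np.load("top0.npz")["im"][:,:,::-1]
cv2.imwrite("pics/topc.png",cv2.resize(im[185:315,255:450],None,fx=4,fy=4,interpolation=cv2.INTER_CUBIC))
im=np.load("scene0.npz")["im"][:,:,::-1]
cv2.imwrite("pics/scc.png",cv2.resize(im[185:310,235:405],None,fx=4,fy=4,interpolation=cv2.INTER_CUBIC))
```

```text
(no output)
```

View pics/topc.png

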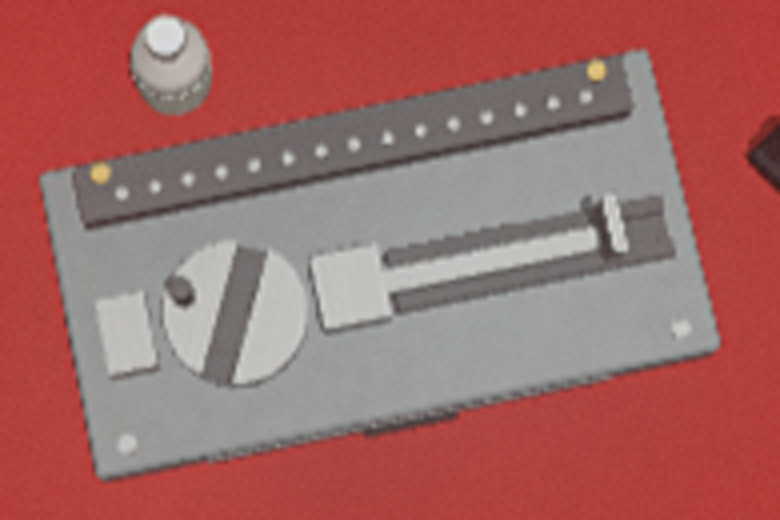

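View pics/scc.png

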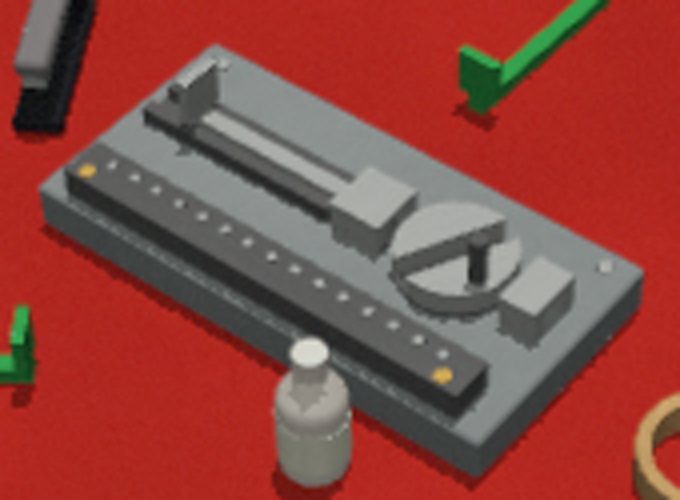

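```bash
cat > h.py <<'E'
import numpy as np,cv2
from station import bot
def ray(n,uv,z,c=None):
    c=c or bot.calibration(n); E=np.array(c["extrinsics"])
    d=E[:3,:3]@np.array([(uv[0]-c["cx"])/c["fx"],(uv[1]-c["cy"])/c["fy"],1]); o=E[:3,3]
    return o+d*(z-o[2])/d[2]
def proj(n,p):
    c=bot.calibration(n); E=np.linalg.inv(np.array(c["extrinsics"])); q=E[:3,:3]@np.array(p)+E[:3,3]
    return np.array([c["fx"]*q[0]/q[2]+c["cx"],c["fy"]*q[1]/q[2]+c["cy"]])
E
python3 - <<'E'
from h import *
P={ # name: crop top px, crop scene px, local xyz
'c++':((42,175),(480,440),(.1,.17,.034)),'c+-':((645,50),(42,190),(.1,-.17,.034)),'c--':((718,345),(215,45),(-.07,-.17,.034)),'c-+':((100,472),(642,270),(-.07,.17,.034)),
'disc':((235,312),(456,252),(0,.08,.053)),
'guide':((352,286),(374,198),(0,.018,.058)),'keep':((127,333),(538,284),(0,.138,.058))}
for cam,i,off in(("top",0,(255,185)),("scene",1,(235,185))):
    L=[];W=[]
    for k,v in P.items():
        uv=np.array(off)+(np.array(v[i])+.5)/4-.5
        w=ray(cam,uv,v[2][2]); L.append(v[2][:2]);W.append(w[:2])
    L=np.array(L);W=np.array(W)
    Lc=L-L.mean(0);Wc=W-W.mean(0)
    th=np.arctan2((Lc[:,0]*Wc[:,1]-Lc[:,1]*Wc[:,0]).sum(),(Lc*Wc).sum())
    R=np.array([[np.cos(th),-np.sin(th)],[np.sin(th),np.cos(th)]]);t=W.mean(0)-R@L.mean(0)
    print(cam,"yaw",th,"origin",t); print(np.round((W-L@R.T-t)*1000,1).tolist())
    for nm,uv,z in (("lug",((174,279),(483,240)),.087),("tabtop",((612,200),(0,0)),.084),("tabtopS",((612,200),(192,80)),.084)):
        w=ray(cam,np.array(off)+(np.array(uv[i])+.5)/4-.5,z); print(nm,w,R.T@(w[:2]-t))
E
```

```text
top yaw 0.17776246868717716 origin [ 0.56144382 -0.02932047]
[[-2.0, -2.9], [-2.6, 2.3], [1.9, 3.4], [3.9, -2.2], [-0.5, 0.2], [-0.3, -0.6], [-0.5, -0.3]]
lug [0.55950145 0.07954612 0.087     ] [0.01733887 0.10749452]
tabtop [ 0.59450918 -0.14652489  0.084     ] [ 0.01181931 -0.12120436]
tabtopS [ 0.59450918 -0.14652489  0.084     ] [ 0.01181931 -0.12120436]
scene yaw 0.1846008051355231 origin [ 0.56293566 -0.02353167]
[[-3.0, -4.6], [-2.8, 4.2], [0.9, 3.8], [4.0, -2.1], [2.3, 1.0], [-0.2, -0.3], [-1.2, -2.0]]
lug [0.55503953 0.08292608 0.087     ] [0.01177879 0.10609836]
tabtop [ 0.63299084 -0.28055568  0.084     ] [ 0.02168709 -0.26551599]
tabtopS [ 0.59040993 -0.1384408   0.084     ] [ 0.00591542 -0.11799979]
```

```bash
python3 -m crank '[[[0,0,-0.03],[0,0,-10.2],0],[[0,0,-0.03],[0,0,-10.2],0],[[0,0,-0.03],[0,0,-10.1],0],[[0,0,0],[0,0,0],0]]'; python3 -c "
from h import *
o=bot.get_obs();from scipy.spatial.transform import Rotation as R
r=R.from_quat(o['tool_rot'],scalar_first=True).as_matrix();print(r.round(3),o['eef_pos']); print(r.T@(np.array([.55,.03,.30])-o['eef_pos']))"
```

```text
t: 0.6
eef_pos: [0.2337, 0.6346, 0.2996]
tool_rot: [0.001, -0.09, 0.996, 0.002]
contact_force: [0.7, 0.2, -0.7]
gripper_width: 0.144
[[-0.984 -0.178  0.001]
 [-0.178  0.984  0.004]
 [-0.002  0.004 -1.   ]] [0.23367387 0.63457347 0.29963204]
[-0.20338183 -0.65130652 -0.0026612 ]
```

```bash
python3 -m crank '[[[-0.016,-0.05,0],[0,0,0],0],[[-0.016,-0.05,0],[0,0,0],0],[[-0.016,-0.05,0],[0,0,0],0],[[-0.016,-0.05,0],[0,0,0],0],[[-0.016,-0.05,0],[0,0,0],0],[[-0.016,-0.05,0],[0,0,0],0],[[-0.016,-0.05,0],[0,0,0],0],[[-0.016,-0.05,0],[0,0,0],0],[[-0.016,-0.05,0],[0,0,0],0],[[-0.016,-0.05,0],[0,0,0],0]]'; python3 -m crank '[[[-0.014,-0.05,0],[0,0,0],0],[[-0.014,-0.05,0],[0,0,0],0],[[-0.014,-0.05,0],[0,0,0],0],[[0,0,0],[0,0,0],0],[[0,0,0],[0,0,0],0]]'
python3 - <<'E'
from h import *
c=bot.calibration("wrist"); im,d=bot.read_camera("wrist"); cv2.imwrite("pics/w1.png",im[:,:,::-1]); np.savez("w1.npz",im=im,d=d,E=c["extrinsics"])
print(c,bot.get_obs()['eef_pos'])
E
```

```text
t: 1.85
eef_pos: [0.4798, 0.1681, 0.2959]
tool_rot: [-0.001, -0.088, 0.996, -0.0]
contact_force: [1.0, -0.3, 0.5]
gripper_width: 0.001
t: 2.48
eef_pos: [0.5472, 0.0305, 0.296]
tool_rot: [-0.001, -0.089, 0.996, 0.0]
contact_force: [0.1, 0.4, -1.5]
gripper_width: -0.001
{'fx': 403.0649970922424, 'fy': 403.0649970922424, 'cx': 321.4301521530848, 'cy': 226.52019347605187, 'extrinsics': array([[-1.76869668e-01,  9.38258393e-01,  2.97301714e-01,
         4.70842715e-01],
       [ 9.84233966e-01,  1.68365931e-01,  5.41886767e-02,
         1.64536995e-02],
       [ 7.87500657e-04,  3.02198779e-01, -9.53244606e-01,
         4.62806314e-01],
       [ 0.00000000e+00,  0.00000000e+00,  0.00000000e+00,
         1.00000000e+00]])} [0.54722979 0.0313081  0.29625836]
```

View pics/w1.png

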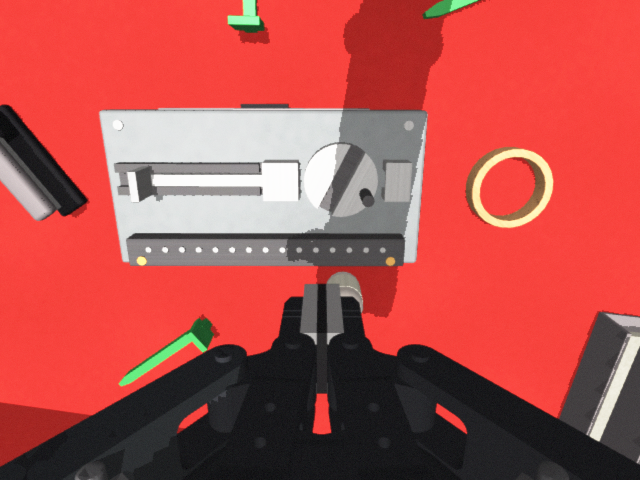

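Run:
```python
import cv2,numpy as np
im=np.load("w1.npz")["im"][:,:,::-1]
cv2.imwrite("pics/w1a.png",cv2.resize(im[135:235,250:430],None,fx=4.4,fy=4.4,interpolation=cv2.INTER_CUBIC))
cv2.imwrite("pics/w1b.png",cv2.resize(im[135:235,95:275],None,fx=4.4,fy=4.4,interpolation=cv2.INTER_CUBIC))
```

```text
(no output)
```

View pics/w1a.png

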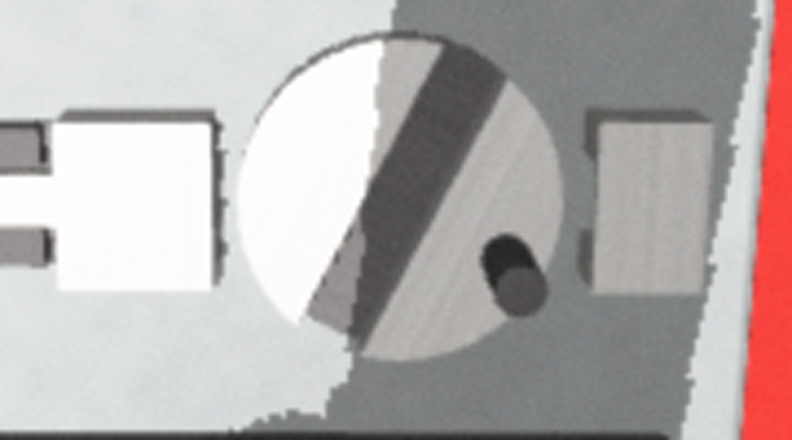

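View pics/w1b.png

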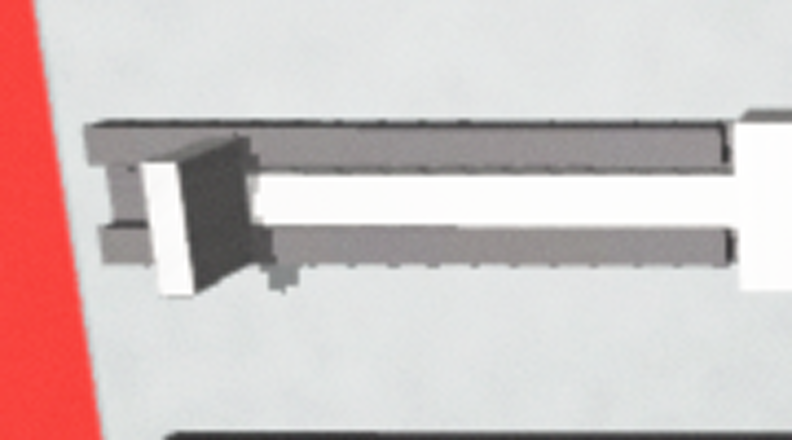

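Run:
```python
from h import *
c=bot.calibration("wrist"); c["extrinsics"]=np.load("w1.npz")["E"]
A=lambda p:np.array([250,135])+(np.array(p)+.5)/4.4-.5
B=lambda p:np.array([95,135])+(np.array(p)+.5)/4.4-.5
P=[(A((50,122)),-.0195,0,.058),(A((212,122)),-.0195,.036,.058),(A((212,290)),.0195,.036,.058),(A((58,292)),.0195,0,.058),
(A((598,122)),-.02,.125,.058),(A((714,124)),-.02,.151,.058),(A((708,294)),.02,.151,.058),(A((592,292)),.02,.125,.058),(A((400,200)),0,.08,.053)]
W=np.array([ray("wrist",p[0],p[3],c)[:2] for p in P]);L=np.array([p[1:3] for p in P])
Lc=L-L.mean(0);Wc=W-W.mean(0)
th=np.arctan2((Lc[:,0]*Wc[:,1]-Lc[:,1]*Wc[:,0]).sum(),(Lc*Wc).sum())
R=np.array([[np.cos(th),-np.sin(th)],[np.sin(th),np.cos(th)]]);t=W.mean(0)-R@L.mean(0)
print("yaw",th,"origin",t); print(np.round((W-L@R.T-t)@R*1000,1).tolist())
l=R.T@(ray("wrist",A((522,292)),.087,c)[:2]-t);print("lug",l,np.hypot(*(l-[0,.08])),np.arctan2(l[1]-.08,l[0]))
for q in((142,162),(160,297),(176,160),(195,294)): print("tab",R.T@(ray("wrist",B(q),.084,c)[:2]-t))
# slot
for a,b in(((440,45),(305,315)),((505,80),(360,345))):
    a=R.T@(ray("wrist",A(a),.053,c)[:2]-t);b=R.T@(ray("wrist",A(b),.053,c)[:2]-t);v=a-b;print("lug angle from slot",np.arctan2(v[1],v[0])-np.pi/2)
o=bot.get_obs();np.savez("fr.npz",R=R,t=t,th=th);print("tcp local",R.T@(o['eef_pos'][:2]-t),o['eef_pos'])
g,d=None,np.load("w1.npz")["d"]
for uv in((280,190),(340,170)): print(d[uv[1],uv[0]])
gl=ray("top",(298,195),.09);print("glue",R.T@(gl[:2]-t));st=ray("top",(470,238),.05);print("stapler",R.T@(st[:2]-t))
```

```text
yaw 0.175807226576586 origin [ 0.56068484 -0.02823119]
[[-0.2, -0.5], [-0.3, 0.4], [0.1, -0.2], [0.6, -0.3], [0.0, -0.6], [0.4, -0.1], [0.3, 1.3], [-0.1, 0.0], [-0.9, -0.2]]
lug [0.01272234 0.1050893 ] 0.028130601439590272 1.1014988548884859
tab [-0.01482067 -0.12362811]
tab [ 0.0150111  -0.12396372]
tab [-0.01526594 -0.11627201]
tab [ 0.01431883 -0.11618332]
lug angle from slot 1.120281424164685
lug angle from slot 1.093514523893254
tcp local [-0.00283405  0.06097486] [0.54722979 0.0313081  0.29625836]
0.41414317
0.4272448
glue [0.14034719 0.08214756]
stapler [-0.01550305 -0.25544883]
```

```bash
python3 -m crank '[[[-0.0125,0.04,0.03],[0,0,0],0],[[-0.0125,0.04,0.03],[0,0,0],0],[[0,0,0.04],[0,0,0],0],[[0,0,0.04],[0,0,0],0],[[0,0,0.04],[0,0,0],0],[[0,0,0.02],[0,0,0],0],[[0,0,0.018],[0,0,0],0],[[0,0,0],[0,0,0],0],[[0,0,0],[0,0,0],0]]'
cat >> h.py <<'E'
def loc():
    f=np.load("fr.npz");o=bot.get_obs();q=o['tool_rot']
    print("t",o['t'],"local",np.round(f['R'].T@(np.array(o['eef_pos'][:2])-f['t']),4),"z",round(o['eef_pos'][2],4),"F",np.round(f['R'].T@np.array(o['contact_force'][:2]),1),np.round(o['contact_force'][2],1),"yaw",2*np.arctan2(q[2],q[1])-np.pi-f['th'])
E
python3 -c "
from h import *
loc()
im,d=bot.read_camera('wrist'); cv2.imwrite('pics/w2.png',im[:,:,::-1])"
```

```text
t: 3.65
eef_pos: [0.5589, 0.1137, 0.08]
tool_rot: [0.001, -0.09, 0.996, 0.0]
contact_force: [0.2, -0.7, -0.3]
gripper_width: -0.001
t 3.65 local [0.0231 0.14  ] z 0.08 F [ 0.1 -0.7] -0.3 yaw 0.004068588411143742
```

View pics/w2.png

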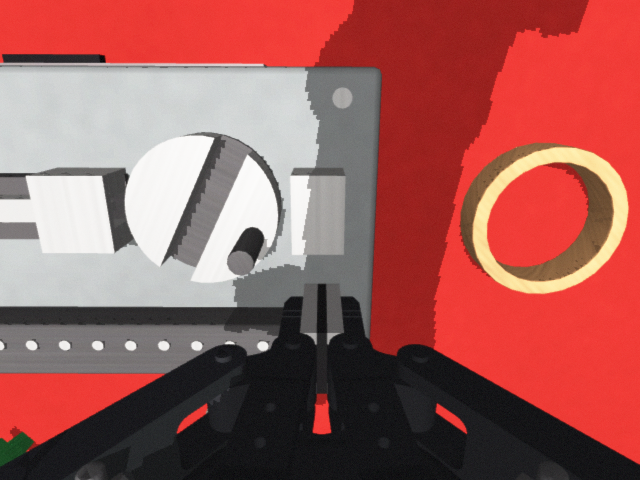

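```bash
python3 -m crank '[[[0,-0.006,0],[0,0,0],0],[[0,-0.006,0],[0,0,0],0],[[0,-0.005,0],[0,0,0],0],[[0,-0.005,0],[0,0,0],0],[[0,-0.005,0],[0,0,0],0],[[0,-0.005,0],[0,0,0],0],[[0,0,0],[0,0,0],0]]'
python3 -c "
from h import *
loc()
c=bot.calibration('wrist');im,d=bot.read_camera('wrist'); cv2.imwrite('pics/w3.png',im[:,:,::-1]);np.savez('w3.npz',im=im,E=c['extrinsics'])"
```

```text
t: 4.58
eef_pos: [0.5641, 0.0811, 0.0792]
tool_rot: [-0.0, -0.089, 0.996, -0.0]
contact_force: [-0.1, -0.4, 0.3]
gripper_width: 0.005
t 4.575 local [0.0225 0.107 ] z 0.0792 F [-0.1 -0.3] 0.3 yaw 0.0028843386175896046
```

View pics/w3.png

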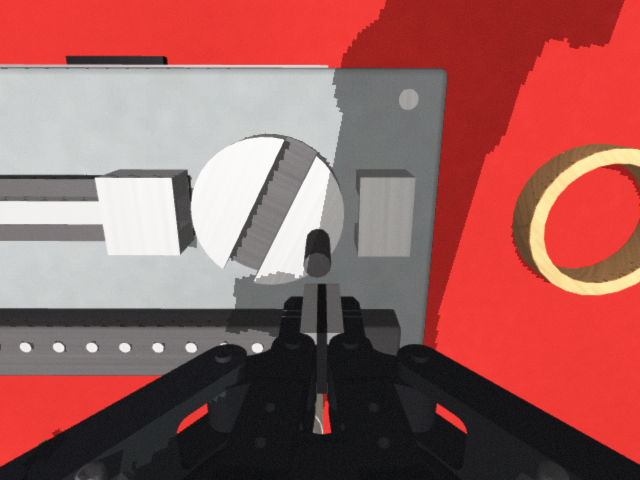

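```bash
python3 -c "
from h import *
f=np.load('fr.npz')
for x in(.0115,.0225,.0335):
  for z in(.066,.087): 
    w=f['R']@[x,.107]+f['t'];print(x,z,proj('wrist',[*w,z]))
for p in((.0127,.105,.087),(.0127,.105,.053)): print(p,proj('wrist',[*(f['R']@p[:2]+f['t']),p[2]]))
"
```

```text
0.0115 0.066 [321.07921752 245.74601141]
0.0115 0.087 [321.05593038 262.98274099]
0.0225 0.066 [321.01994601 267.07538041]
0.0225 0.087 [320.9903284  286.42088362]
0.0335 0.066 [320.96267378 287.68529342]
0.0335 0.087 [320.92718744 308.97975902]
(0.0127, 0.105, 0.087) [316.36237626 265.57216851]
(0.0127, 0.105, 0.053) [317.14144557 238.99503919]
```

```bash
python3 -c "
from h import *
f=np.load('fr.npz')
c=bot.calibration('wrist');im,d=bot.read_camera('wrist');E=np.array(c['extrinsics'])
for u in (295,310,333,350):
  for v in(282,287,292,300,310,320,328,335,345):
    z=d[v,u];p=E[:3,:3]@(np.array([(u-c['cx'])/c['fx'],(v-c['cy'])/c['fy'],1])*z)+E[:3,3]
    print(u,v,np.round([*(f['R'].T@(p[:2]-f['t'])),p[2]],4))
loc()
"
```

```text
295 282 [0.0452 0.0921 0.0351]
295 287 [0.0492 0.0919 0.0334]
295 292 [0.0521 0.0919 0.0341]
295 300 [0.0153 0.0974 0.1129]
295 310 [0.0153 0.0979 0.1202]
295 320 [0.0154 0.0983 0.1268]
295 328 [0.0151 0.0986 0.1321]
295 335 [0.0088 0.0996 0.1459]
295 345 [0.0093 0.0999 0.1501]
310 282 [0.0459 0.1007 0.0337]
310 287 [0.0112 0.1029 0.1106]
310 292 [0.0112 0.103  0.1145]
310 300 [0.0114 0.1032 0.1202]
310 310 [0.0117 0.1033 0.1266]
310 320 [0.0112 0.1035 0.1337]
310 328 [0.0108 0.1037 0.139 ]
310 335 [0.012  0.1037 0.141 ]
310 345 [0.0101 0.1039 0.1489]
333 282 [0.046  0.114  0.0335]
333 287 [0.0108 0.1114 0.1112]
333 292 [0.0117 0.1114 0.1135]
333 300 [0.0114 0.1112 0.1202]
333 310 [0.0112 0.111  0.1274]
333 320 [0.0118 0.1108 0.1327]
333 328 [0.0108 0.1106 0.139 ]
333 335 [0.0125 0.1106 0.1402]
333 345 [0.0106 0.1104 0.1482]
350 282 [0.0454 0.1237 0.0346]
350 287 [0.0488 0.1238 0.034 ]
350 292 [0.0521 0.1239 0.0339]
350 300 [0.0157 0.1177 0.1121]
350 310 [0.0155 0.1172 0.1198]
350 320 [0.0149 0.1167 0.1275]
350 328 [0.0146 0.1163 0.1329]
350 335 [0.0092 0.1153 0.1452]
350 345 [0.0091 0.115  0.1503]
t 4.675 local [0.0225 0.1077] z 0.0792 F [-0.1 -0.4] -0.3 yaw 0.003714662207675551
```

```bash
python3 -c "
from h import *
im,d=bot.read_camera('scene');np.savez('s3.npz',im=im,d=d)
f=np.load('fr.npz')
for z in(.065,.079,.109):
    print(z,proj('scene',[*(f['R']@[.0225,.1077]+f['t']),z]))
cv2.imwrite('pics/s3.png',cv2.resize(im[150:330,230:430,::-1],None,fx=4,fy=3.3,interpolation=cv2.INTER_CUBIC))"
```

```text
0.065 [352.03234931 252.85347934]
0.079 [352.11933773 248.68444128]
0.109 [352.31011572 239.54114674]
```

View pics/s3.png

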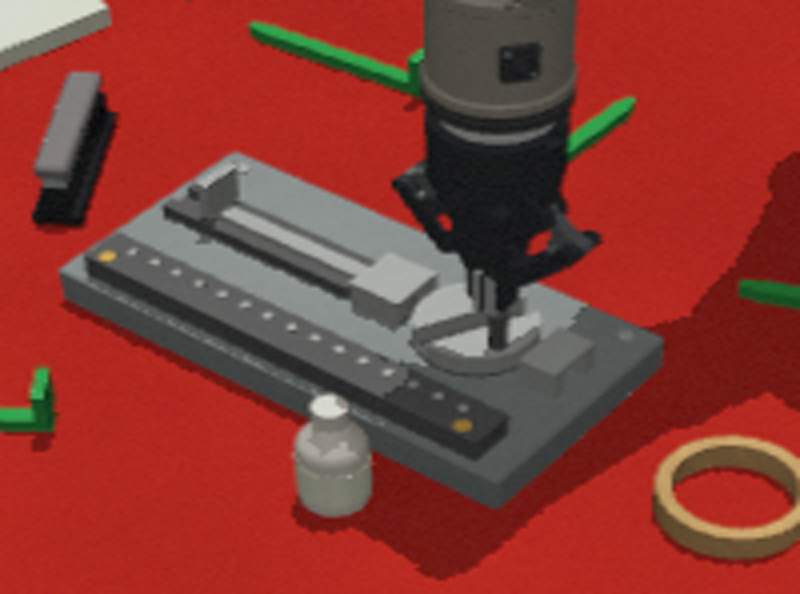

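```bash
python3 -m crank '[[[0.002,0.018,0],[0,0,0],0],[[0.002,0.016,0],[0,0,0],0],[[0,0,0.01],[0,0,0],0],[[0,0,0.01],[0,0,0],0],[[0,0,0.01],[0,0,0],0],[[0,0,0.005],[0,0,0],0],[[0,0,0],[0,0,0],0]]'
cat > dep.py <<'E'
from h import *
import sys
f=np.load('fr.npz'); loc()
c=bot.calibration('wrist');im,d=bot.read_camera('wrist');E=np.array(c['extrinsics']);cv2.imwrite('pics/'+sys.argv[1]+'.png',im[:,:,::-1]);np.savez(sys.argv[1]+'.npz',im=im,d=d,E=E)
V,U=np.mgrid[270:345,280:365]
Z=d[V,U];p=np.stack([(U-c['cx'])/c['fx']*Z,(V-c['cy'])/c['fy']*Z,Z],-1)@E[:3,:3].T+E[:3,3]
m=(Z<.25)&(Z>0); q=p[m]; l=(q[:,:2]-f['t'])@f['R']
print('tip z',np.percentile(q[:,2],[0,1]))
for z in np.arange(q[:,2].min(),q[:,2].min()+.03,.004):
    s=(q[:,2]>=z)&(q[:,2]<z+.004); print(round(z,3),l[s].min(0).round(4),l[s].max(0).round(4))
E
python3 dep.py w4
```

```text
t: 5.6
eef_pos: [0.5538, 0.1139, 0.0436]
tool_rot: [-0.0, -0.089, 0.996, -0.0]
contact_force: [-0.5, -0.5, -0.0]
gripper_width: -0.0
t 5.6 local [0.0181 0.1411] z 0.0436 F [-0.6 -0.4] -0.0 yaw 0.003095897740863246
tip z [0.03186136 0.03314754]
0.032 [0.0177 0.1202] [0.0499 0.1624]Traceback (most recent call last):
  File "dep.py", line 10, in <module>
    s=(q[:,2]>=z)&(q[:,2]<z+.004); print(round(z,3),l[s].min(0).round(4),l[s].max(0).round(4))
                                                    ~~~~~~~~^^^
    return umr_minimum(a, axis, None, out, keepdims, initial, where)
ValueError: zero-size array to reduction operation minimum which has no identity
```

View pics/w4.png

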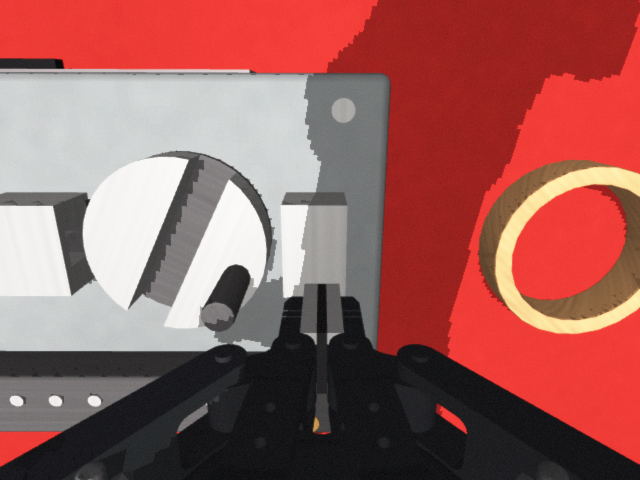

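```bash
sed -i "s/m=(Z<.25)/m=(p[...,2]>.06)/" dep.py; python3 dep.py w5
```

```text
t 5.65 local [0.0184 0.1413] z 0.044 F [ 0.5 -1. ] 0.6 yaw 0.003243887272954299
tip z [0.07197969 0.07330277]
0.072 [0.0065 0.1289] [0.0122 0.1528]
0.076 [0.0064 0.1274] [0.0118 0.1547]
0.08 [0.0063 0.1275] [0.0123 0.1546]
0.084 [0.0065 0.1274] [0.0128 0.1546]
0.088 [0.0063 0.1275] [0.0122 0.1545]
0.092 [0.0063 0.1274] [0.0122 0.1545]
0.096 [0.0062 0.1277] [0.0122 0.1545]
0.1 [0.0063 0.128 ] [0.0112 0.1543]
```

```bash
python3 -m crank '[[[0,0,0.007],[0,0,0],0],[[0,-0.006,0],[0,0,0],0],[[0,-0.006,0],[0,0,0],0],[[0,-0.005,0],[0,0,0],0],[[-0.001,-0.005,0],[0,0,0],0],[[-0.002,-0.005,0],[0,0,0],0],[[-0.002,-0.005,0],[0,0,0],0],[[0,0,0],[0,0,0],0]]'; python3 dep.py w6
```

```text
t: 6.7
eef_pos: [0.569, 0.0919, 0.0383]
tool_rot: [0.005, -0.092, 0.996, 0.004]
contact_force: [8.3, 16.2, -7.0]
gripper_width: -0.0
t 6.7 local [0.0292 0.1168] z 0.0383 F [11.  14.5] -7.0 yaw 0.009397907426335478
tip z [0.06008011 0.06371121]
0.06 [0.0162 0.1002] [0.0244 0.1034]
0.064 [0.0164 0.1005] [0.0226 0.1229]
0.068 [0.0168 0.1008] [0.0227 0.129 ]
0.072 [0.0168 0.1012] [0.0225 0.1299]
0.076 [0.0168 0.1016] [0.0223 0.1298]
0.08 [0.0163 0.1019] [0.0228 0.1298]
0.084 [0.0165 0.1023] [0.0228 0.1297]
0.088 [0.0164 0.1026] [0.0225 0.1298]
```

View pics/w6.png

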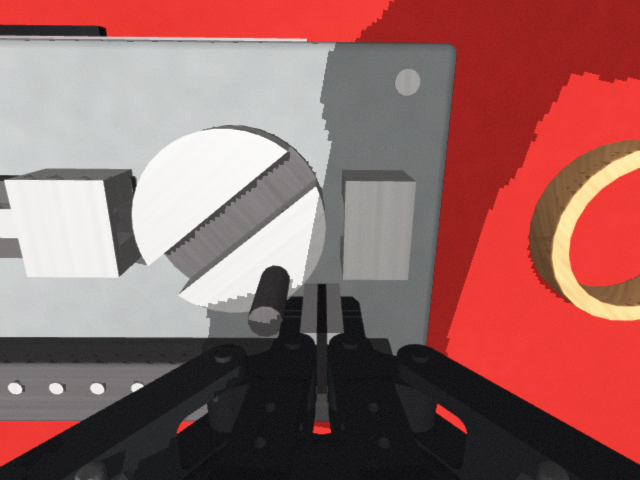

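Run:
```python
from h import *
loc()
f=np.load('fr.npz');R=f['R'];t=f['t']
for uv,z,n in(((265,319),.087,'lug'),((290,150),.053,'s1'),((165,252),.053,'s1b'),((318,187),.053,'s2'),((180,294),.053,'s2b')):
    print(n,R.T@(ray('wrist',uv,z)[:2]-t))
im,d=bot.read_camera('scene')
cv2.imwrite('pics/s4.png',cv2.resize(im[150:330,230:430,::-1],None,fx=4,fy=3.3,interpolation=cv2.INTER_CUBIC));loc()
```

```text
t 6.75 local [0.0292 0.1168] z 0.0384 F [11.  15.4] -7.0 yaw 0.009301884064936788
lug [0.02056402 0.0974354 ]
s1 [-0.03042689  0.10422141]
s1b [0.01064653 0.0533261 ]
s2 [-0.01647908  0.11471127]
s2b [0.02946324 0.05744361]
t 6.8 local [0.0292 0.1168] z 0.0384 F [10.9 16.3] -8.0 yaw 0.00934900644197409
```

View pics/s4.png

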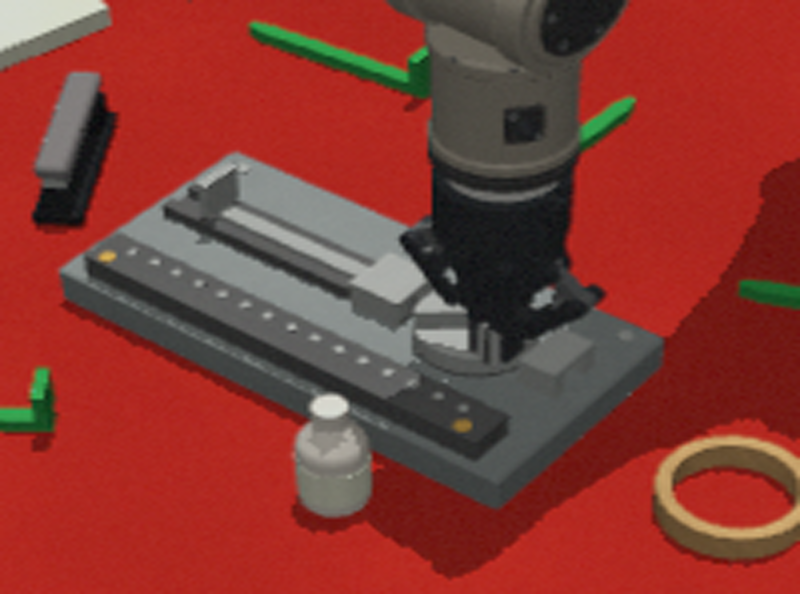

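```bash
python3 -m crank '[[[-0.006,0,0],[0,0,0],0],[[-0.002,-0.003,0],[0,0,0],0],[[-0.002,-0.003,0],[0,0,0],0],[[0,0,0],[0,0,0],0],[[0,0,0],[0,0,0],0]]'; python3 dep.py w7
```

```text
t: 7.42
eef_pos: [0.5785, 0.082, 0.0382]
tool_rot: [0.003, -0.09, 0.996, 0.001]
contact_force: [4.7, 5.4, -1.8]
gripper_width: -0.001
t 7.425 local [0.0368 0.1054] z 0.0382 F [5.6 4.5] -1.8 yaw 0.00525108287811113
tip z [0.06012343 0.06433235]
0.06 [0.0217 0.0892] [0.0289 0.0924]
0.064 [0.0215 0.0894] [0.028  0.1117]
0.068 [0.022  0.0898] [0.0304 0.1179]
0.072 [0.0223 0.0901] [0.0301 0.1186]
0.076 [0.0227 0.0905] [0.0308 0.1187]
0.08 [0.0226 0.0908] [0.0304 0.1187]
0.084 [0.0233 0.0912] [0.0301 0.1186]
0.088 [0.0244 0.0916] [0.0301 0.1188]
```

View pics/w7.png

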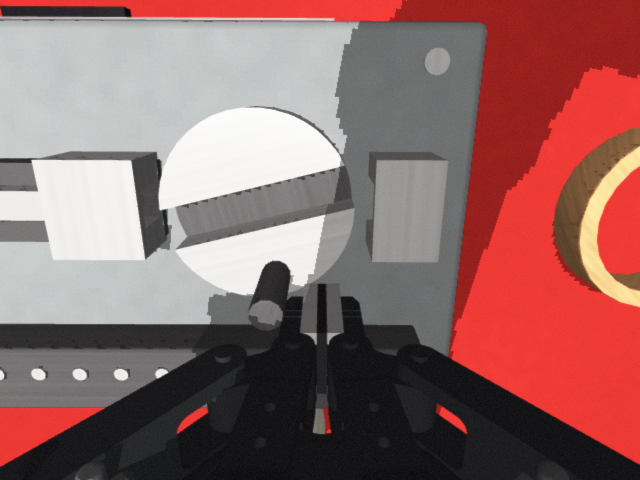

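```bash
python3 -m crank '[[[0,-0.003,0],[0,0,0],0],[[0,-0.003,0],[0,0,0],0],[[0,0,0],[0,0,0],0],[[0,0,0],[0,0,0],0]]'; python3 dep.py w8|head -1
```

```text
t: 7.98
eef_pos: [0.5809, 0.0763, 0.0385]
tool_rot: [0.004, -0.09, 0.996, 0.001]
contact_force: [7.6, 5.4, -3.4]
gripper_width: -0.005
t 7.975 local [0.0382 0.0994] z 0.0385 F [8.5 4. ] -3.4 yaw 0.005372360376616675
```

View pics/w8.png

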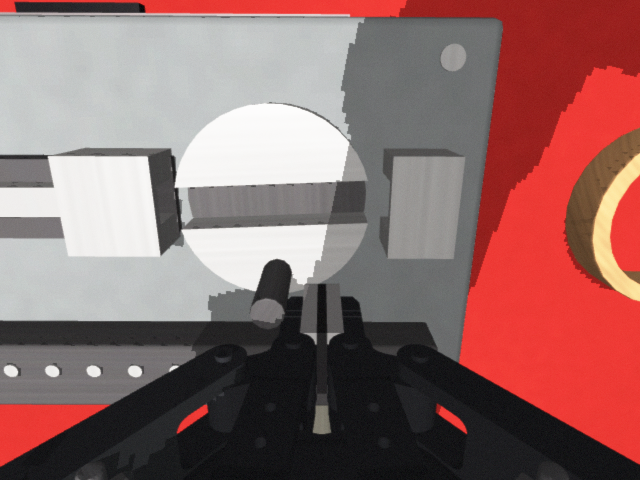

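Run:
```python
from h import *
D=np.load('w8.npz');im=D['im'];c=bot.calibration('wrist');c['extrinsics']=D['E'];f=np.load('fr.npz')
cv2.imwrite('pics/w8c.png',cv2.resize(im[140:270,165:385,::-1],None,fx=3.6,fy=3.6,interpolation=cv2.INTER_CUBIC))
```

```text
(no output)
```

View pics/w8c.png

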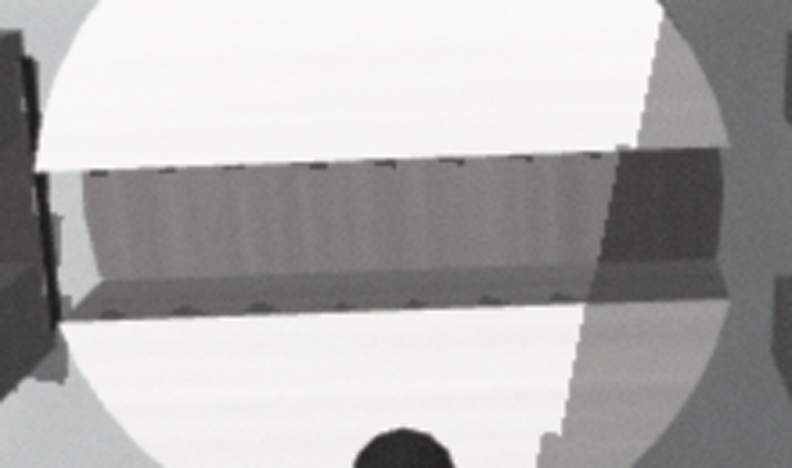

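Run:
```python
from h import *
D=np.load('w8.npz');c=bot.calibration('wrist');c['extrinsics']=D['E'];f=np.load('fr.npz')
A=lambda p:np.array([165,140])+(np.array(p)+.5)/3.6-.5
for a,b in(((727,148),(40,172)),((728,299),(65,321))):
    a,b=[f['R'].T@(ray('wrist',A(p),.053,c)[:2]-f['t']) for p in(a,b)];v=a-b;print(a,b,np.degrees(np.arctan2(v[1],v[0])-np.pi/2))
```

```text
[-0.00992547  0.11608927] [-0.00700412  0.04307874] 2.291336658381117
[0.00685914 0.11686906] [0.00971235 0.04402262] 2.2429840084806494
```

```bash
python3 -m crank '[[[0,-0.0013,0],[0,0,0],0],[[0,0,0],[0,0,0],0],[[0,0,0],[0,0,0],0],[[0,0.01,0],[0,0,0],0],[[0,0.01,0],[0,0,0],0],[[0,0,-0.02],[0,0,0],0],[[0,0,-0.03],[0,0,0],0],[[0,-0.03,-0.01],[0,0,0],0],[[0.01,-0.05,0],[0,0,0],0],[[0.01,-0.05,0],[0,0,0],0]]'; python3 -m crank '[[[0.01,-0.05,0],[0,0,0],0],[[0,-0.05,0],[0,0,0],0],[[0,-0.04,0],[0,0,0],0],[[0,0,0],[0,0,0],0],[[0,0,0],[0,0,0],0]]';python3 dep.py w9|head -1
```

```text
t: 9.28
eef_pos: [0.5764, -0.0399, 0.0973]
tool_rot: [-0.0, -0.09, 0.996, 0.0]
contact_force: [0.0, -0.8, -0.5]
gripper_width: 0.001
t: 9.9
eef_pos: [0.5915, -0.1776, 0.0967]
tool_rot: [-0.001, -0.09, 0.996, 0.001]
contact_force: [0.2, 0.3, -0.1]
gripper_width: -0.001
t 9.9 local [ 0.0043 -0.1525] z 0.0967 F [0.3 0.3] -0.1 yaw 0.004280250789058221
```

View pics/w9.png

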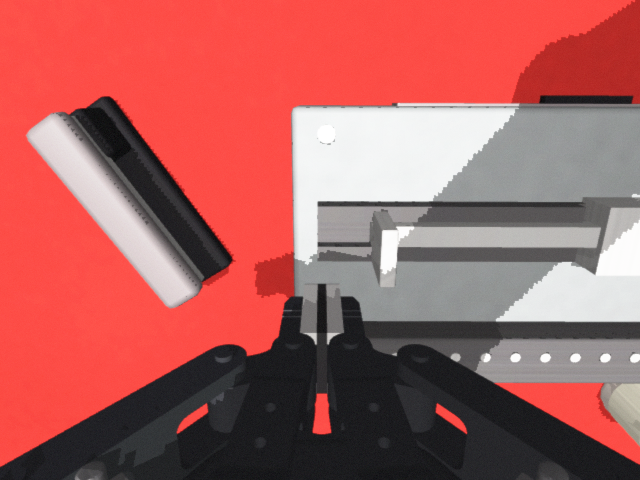

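```bash
python3 -m crank '[[[0.004,-0.002,0.025],[0,0,0],0],[[0,0,0.025],[0,0,0],0],[[0,0,0.016],[0,0,0],0],[[0,0,0],[0,0,0],0],[[0,0,0],[0,0,0],0]]';python3 dep.py w10; python3 -c "
from h import *
im,d=bot.read_camera('scene')
cv2.imwrite('pics/s5.png',cv2.resize(im[180:310,235:405,::-1],None,fx=4.4,fy=4.4,interpolation=cv2.INTER_CUBIC))
im,d=bot.read_camera('top')
cv2.imwrite('pics/t5.png',cv2.resize(im[185:315,255:450,::-1],None,fx=4,fy=4,interpolation=cv2.INTER_CUBIC))"
```

```text
t: 10.58
eef_pos: [0.5892, -0.1813, 0.0319]
tool_rot: [0.001, -0.09, 0.996, -0.0]
contact_force: [0.1, 0.5, 0.8]
gripper_width: -0.002
t 10.575 local [ 0.0013 -0.1557] z 0.0319 F [0.2 0.5] 0.8 yaw 0.004215348842518035
tip z [0.06010427 0.06134649]
0.06 [-0.0108 -0.1677] [-0.0054 -0.1442]
0.064 [-0.0107 -0.1692] [-0.0052 -0.1426]
0.068 [-0.0109 -0.1695] [-0.005  -0.1424]
0.072 [-0.0111 -0.1694] [-0.005  -0.1424]
0.076 [-0.0108 -0.1695] [-0.0049 -0.1424]
0.08 [-0.011  -0.1695] [-0.0051 -0.1423]
0.084 [-0.011  -0.1693] [-0.0052 -0.1424]
0.088 [-0.0111 -0.1689] [-0.0065 -0.1426]
```

View pics/s5.png

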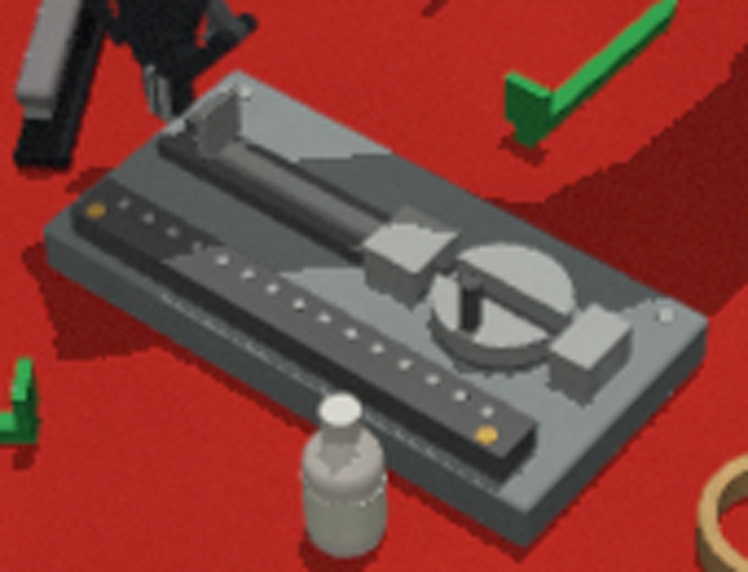

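View pics/t5.png

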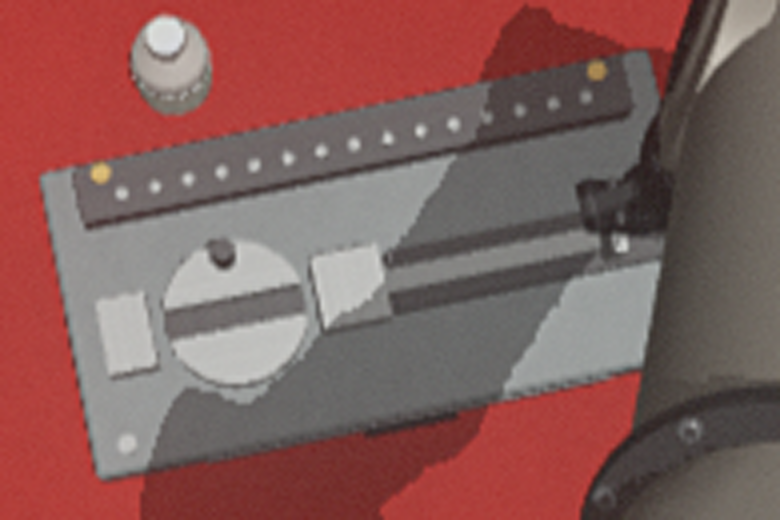

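```bash
python3 -m crank '[[[0.001,0.01,0],[0,0,0],0],[[0,0.008,0],[0,0,0],0],[[0,0.008,0],[0,0,0],0],[[0,0.008,0],[0,0,0],0],[[0,0.008,0],[0,0,0],0],[[0,0.008,0],[0,0,0],0]]';python3 dep.py w11 | head -1; python3 -m crank '[[[0,0.008,0],[0,0,0],0],[[0,0.008,0],[0,0,0],0],[[0,0.008,0],[0,0,0],0],[[0,0.008,0],[0,0,0],0],[[0,0,0],[0,0,0],0]]';python3 dep.py w12 | head -1
```

```text
t: 11.48
eef_pos: [0.5786, -0.1321, 0.0313]
tool_rot: [0.0, -0.09, 0.996, -0.0]
contact_force: [0.7, -1.0, 0.5]
gripper_width: -0.0
t 11.475 local [-0.0006 -0.1054] z 0.0313 F [ 0.5 -1.1] 0.5 yaw 0.0036511487740640003
t: 12.15
eef_pos: [0.5727, -0.0998, 0.0311]
tool_rot: [-0.0, -0.09, 0.996, 0.0]
contact_force: [-0.1, 0.5, -0.6]
gripper_width: -0.003
t 12.15 local [-0.0007 -0.0725] z 0.0311 F [0.  0.5] -0.6 yaw 0.005112194372740325
```

View pics/w12.png

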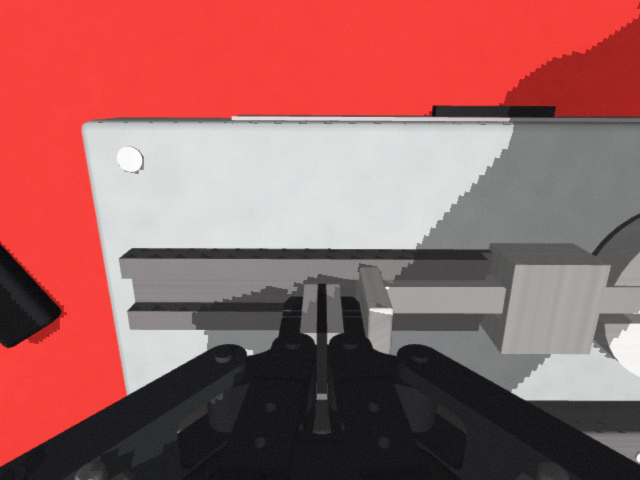

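```bash
python3 -m crank '[[[0,0.008,0],[0,0,0],0],[[0,0.008,0],[0,0,0],0],[[0,0.008,0],[0,0,0],0],[[0,0.008,0],[0,0,0],0],[[0,0.007,0],[0,0,0],0],[[0,0.005,0],[0,0,0],0],[[0,0,0],[0,0,0],0]]';python3 dep.py w13 | head -1; python3 -m crank '[[[0,0.003,0],[0,0,0],0],[[0,0.003,0],[0,0,0],0],[[0,0,0],[0,0,0],0]]';python3 dep.py w14 | head -1
```

```text
t: 13.08
eef_pos: [0.5648, -0.0569, 0.0311]
tool_rot: [-0.0, -0.09, 0.996, 0.0]
contact_force: [0.1, 0.6, 0.6]
gripper_width: 0.003
t 13.075 local [-0.001 -0.029] z 0.0311 F [0.2 0.6] 0.6 yaw 0.004617636922374685
t: 13.5
eef_pos: [0.5638, -0.0515, 0.0311]
tool_rot: [-0.0, -0.09, 0.996, 0.0]
contact_force: [-0.7, -0.0, 0.9]
gripper_width: 0.001
t 13.5 local [-0.001  -0.0234] z 0.0311 F [-0.7  0.1] 0.9 yaw 0.004013868929608949
```

View pics/w14.png

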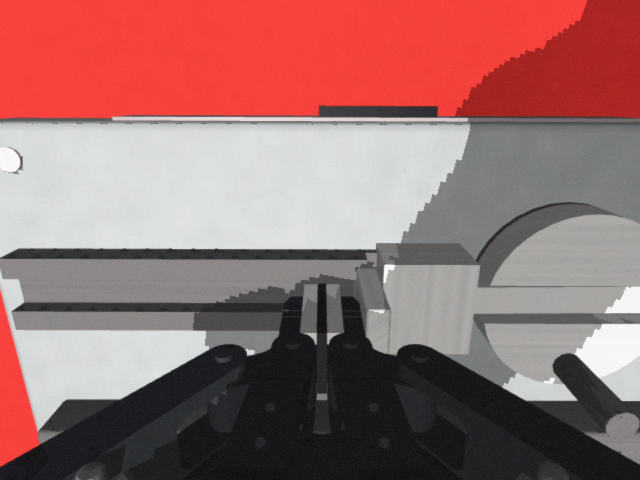

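```bash
python3 -m crank '[[[0,0.002,0],[0,0,0],0],[[0,0.002,0],[0,0,0],0],[[0,0.002,0],[0,0,0],0],[[0,0,0],[0,0,0],0]]';python3 -m crank '[[[0,0.003,0],[0,0,0],0],[[0,0,0],[0,0,0],0],[[0,0,0],[0,0,0],0]]';python3 dep.py w15 | head -1
```

```text
t: 14.05
eef_pos: [0.5635, -0.0497, 0.0314]
tool_rot: [0.001, -0.088, 0.996, -0.002]
contact_force: [1.9, -9.7, -2.3]
gripper_width: -0.005
t: 14.42
eef_pos: [0.5635, -0.0496, 0.0315]
tool_rot: [0.001, -0.087, 0.996, -0.003]
contact_force: [3.6, -15.0, -3.1]
gripper_width: -0.0
t 14.425 local [-0.001  -0.0215] z 0.0315 F [  0.9 -15.4] -3.1 yaw -0.0014059708021154915
```

View pics/w15.png

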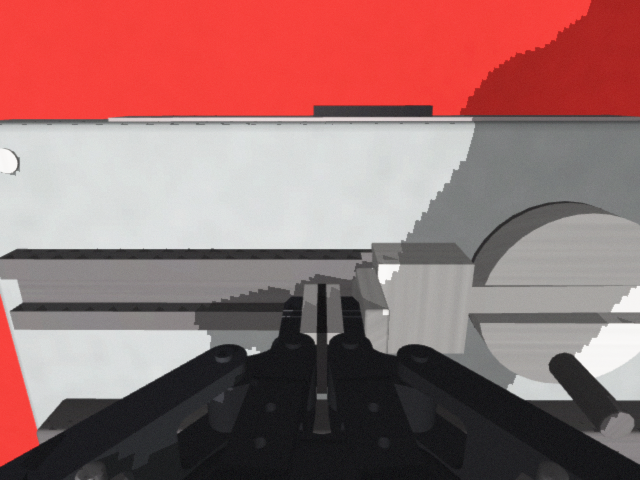

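```bash
python3 -m crank '[[[0,-0.006,0],[0,0,0],0],[[0,-0.015,0],[0,0,0],0],[[0,-0.025,0],[0,0,0],0],[[0,0,-0.03],[0,0,0],0],[[0,0,-0.05],[0,0,0],0],[[0,0,-0.05],[0,0,0],0],[[0,0.03,-0.04],[0,0,0],0],[[0,0.05,-0.03],[0,0,0],0],[[0,0.04,0],[0,0,0],0],[[0,0,0],[0,0,0],0]]';python3 dep.py w16 2>/dev/null| head -1; python3 -c "
from h import *
im,d=bot.read_camera('scene')
cv2.imwrite('pics/s6.png',im[:,:,::-1])
D=np.load('w16.npz')['im'];cv2.imwrite('pics/w16c.png',cv2.resize(D[120:270,140:400,::-1],None,fx=3,fy=3,interpolation=cv2.INTER_CUBIC))"
```

```text
t: 15.72
eef_pos: [0.5486, 0.034, 0.2316]
tool_rot: [0.0, -0.093, 0.996, 0.001]
contact_force: [-0.1, -0.4, -0.8]
gripper_width: 0.003
t 15.725 local [-0.001   0.0633] z 0.2316 F [-0.2 -0.4] -0.8 yaw 0.01054833219564763
```

View pics/w16.png

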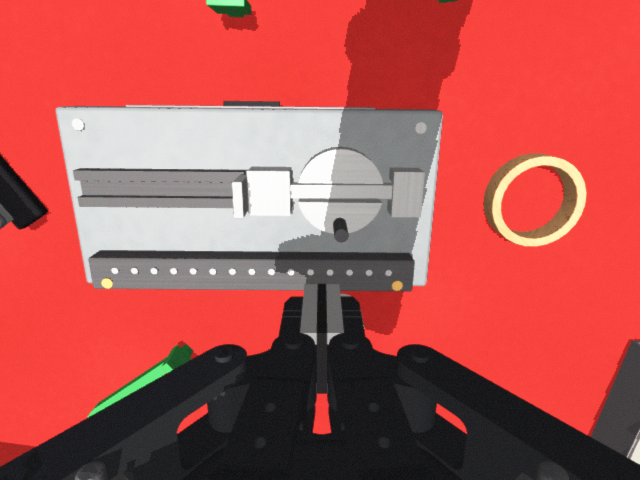

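View pics/s6.png

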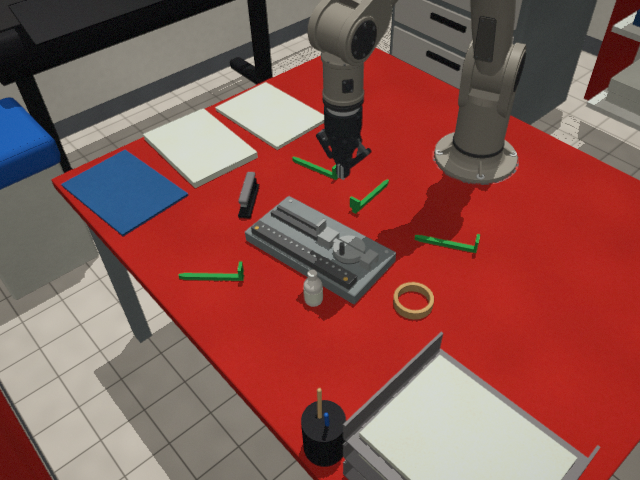

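View pics/w16c.png

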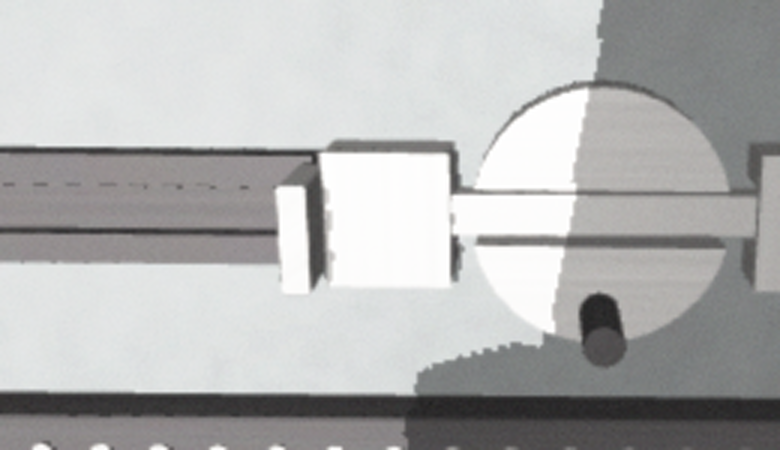

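Run:
```python
from h import *
D=np.load('w16.npz');c=bot.calibration('wrist');c['extrinsics']=D['E'];f=np.load('fr.npz')
A=lambda p:np.array([140,120])+(np.array(p)+.5)/3-.5
for n,p,z in(("tab",(276,186),.084),("tab",(283,292),.084),("tabfront",(304,186),.084),("tabfront",(309,292),.084),("guide",(320,152),.058),("guide",(330,286),.058),("guide end",(450,152),.058),("guide end",(451,287),.058),("lug",(605,347),.087)):
    print(n,f['R'].T@(ray('wrist',A(p),z,c)[:2]-f['t']))
for n,uv,z,L in(("tape0",(226,277),.024,0),):
    pass
a=np.load('top0.npz')['im'];b,_=bot.read_camera('top');cv2.imwrite('pics/t6.png',b[:,:,::-1])
```

```text
tab [-0.01513669 -0.00757766]
tab [ 0.01394295 -0.00736279]
tabfront [-0.01520771 -0.00020992]
tabfront [ 0.0138767  -0.00033089]
guide [-0.01971042 -0.00033975]
guide [0.01968414 0.00074693]
guide end [-0.020067    0.03639353]
guide end [0.01965483 0.03613431]
lug [0.02783431 0.07999893]
```

View pics/t6.png

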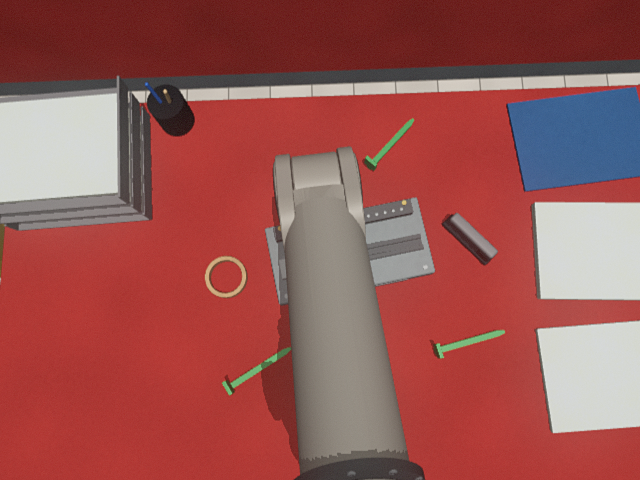

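The tab lies against the guide face (pushed face at y = -7.5 mm). The lug sits at 0 rad, and the tape and stapler haven't moved. In the scene view the glue bottle is also where it was, at (313,289).

```bash
python3 -c "
from station import bot
print(bot.hand_in())"
```

```text
the job is handed in; nothing more can be done
None
```

The die is locked and the job is handed in at about 16 s. I turned the disc from about 1.10 rad to 0 by pushing its lug. I then pushed the bar by its tab through the slot into the keeper until it stopped, at about 15 N.

**Last checks** (wrist camera, after backing the arm off):
- **Bar:** the tab's pushed face is at y ≈ -7.5 mm (home is -8 mm), and its front face is at the guide block. The bar runs through the slot into the keeper.
- **Disc:** the lug is at (27.8, 80.0) mm in the punch's frame, which is an angle of about 0.
- **Bystanders:** the tape roll, glue bottle and stapler stand where they stood at the start. I judged this by eye from the overview pictures, and for the glue bottle from the scene camera only.

**What disagreed:**
- **Fingertip position:** the closed fingertips showed about 29 mm behind the reported tool point, not 14 mm ahead of it. The first pass therefore went over the lug without touching it, so I set the heights from the wrist depth readings.
- **Force on the lug:** friction between finger and lug raised the push to about 20 N partway. I followed the lug's arc to ease it.
- **Scene camera:** my hand-picked points from it put the punch up to 6 mm off, so I used the wrist view. The top view agreed with that to within 1.5 mm.

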